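# Clamp a bare wooden cloud on the sanding board with the cam lever

### The job

Set the bare wooden cloud up for sanding: slide it with a fingertip until its flat edge lies flush along the fence of the sanding board and its end meets the stop block, then push the red cam lever round by its handle with one finger until the cam clamps the cloud tight, and leave it clamped. Only push: do not lift the cloud, and leave the paint jar, the roll of tape and the cork sanding block where they are.

Things in the scene. Friction and masses are not known exactly. Their poses are not given: they have to be found in the camera images.
- board: Grey-faced sanding board screwed to the table, 215 (x) x 400 (y) x 18 mm thick. Origin: centre of its underside, on the table; x across the board to its fence, y along the fence, z up. Fence face at x = +70 mm, stop face at y = -155 mm, lever pivot at x = -39, y = -59 mm. The cloud is home with its origin at x = +32.5, y = -69, z = +18 mm and its axes along the board's.
- fence: Dark wooden fence fixed along the board's far (+x) side, 25 (x) x 360 (y) x 22 mm high above the board's top. Origin: middle of its working face at the board's top; x points into the fence, away from the work; y along it, as the board's.
- stop_face (a point): Middle of the stopping face (facing +y) of the dark stop block, at the board's top. The block is fixed at the right (-y) end of the board, square to the fence: 85 (x) x 25 (y) x 22 mm high; its face runs from the fence to 85 mm before it.
- cloud: Loose bare pale-wood cloud cutout lying flat on the board, 75 (its x) x 172 (its y) x 20 mm thick, 0.1 to 0.2 kg. Origin: on its underside, mid-depth and mid-length. Flat edge at x = +37.5, from y = -58 to +58 mm, facing the fence. Round ends: 28 mm radius lobes centred at x = +9.5, y = +/-58 mm. It starts 70 to 100 mm to the left (+y) of home, a few mm off the fence and slightly askew.
- crest (a point): Crest of the cloud's biggest lobe (36 mm radius), on its underside at its x = -37.5, y = +10 mm: the side away from the fence, where the cam presses. Beside it a smaller lobe, 27 mm radius, is centred at the cloud's x = 0, y = -30 mm.
- edge_stop_end (a point): Point on the cloud's underside on its flat edge, 55 mm towards the stop end from the middle of the edge.
- edge_far_end (a point): Point on the cloud's underside on its flat edge, 55 mm from the middle of the edge, away from the stop.
- stop_end (a point): Outermost point of the cloud's end lobe that meets the stop block (the cloud's x = +9.5, y = -86 mm), on the underside.
- lever (a joint): Angle of the red cam lever, 0 wide open to 2.35 rad at its limit, growing clockwise from above; starts at 0 to 0.4. The handle points 245 degrees minus this angle, counterclockwise from the board's +x (at 0: towards the robot and right). Stays where left (0.12 N m friction). With the cloud home the cam touches at about 1.97, then tightens with rising resistance (3 to 10 N at the handle); firm from 2.1, tightest at the limit.
- pivot (a point): Top of the red lever on its upright pivot axis, 38 mm above the table. The lever is 18 mm thick, its underside 20 mm above the table. The steel bolt head stands 7 mm higher. Its cam is a disc of 27 mm radius, black nylon tyre, its centre 7 mm from the pivot, 110 degrees clockwise (from above) of the handle.
- handle_end (a point): Top of the lever at the centre of the round end (12 mm radius) of its handle, 110 mm from the pivot, 38 mm above the table. The handle is a straight bar 20 mm wide; pointing at the robot it overhangs the board's near edge from about 70 mm beyond the pivot.
- jar: Closed jar of grey paint with a white lid, 68 mm diameter, 95 mm tall, standing on the table to the left of the board; origin at the centre of its underside. To be left alone.
- tape: Roll of cream masking tape lying flat on the table to the right of the board, 100 mm across, 24 mm high; origin at the centre of its underside. To be left alone.
- block: Cork sanding block, 62 x 95 x 33 mm high, lying on the near left corner of the board; origin at the centre of its underside. To be left alone.
Mind the look-alikes: they are no part of the job. What is shaped like the cloud but pink, turquoise or yellow is not meant.

How it is judged:
By the outcome, as a careful person would: the job done as asked, in the order asked, and still so for the second after the job is handed in, with the robot touching nothing.
It also fails if it takes over 64 s, if anything falls off the work surface, if the arm or the gripper's body presses on something with over 40 N, if the wrist force passes 120 N, or if a joint passes its speed limit or range.

### The arm

A 6-joint arm with a two-finger parallel gripper is mounted at the origin on the work surface. World frame = base frame: x ahead of the robot, y to its left, z up, the work surface at z = 0. Lengths are in mm, angles in degrees, forces in N, time in s.
With the tool pointing down it reaches from about 300 to 850 mm from the base axis. Payload 4.2 kg.
Tool frame: the origin (TCP) lies midway between the tips of the shut fingers; the grasp point (between the pads) lies 19 mm behind it (env.hold_point_z is the z of the grasp point in the tool frame, in mm); z points along the fingers, y is the direction in which the jaws open and shut (so a half turn about z gives the same grasp; the last joint's range is limited). The gripper opens to 91 mm and grips with 3 to 60 N. Pads are 32 mm wide; open, the fingers measure 118 mm over their backs; the gripper's body (76 mm by 178 mm) begins 60 mm behind the grasp point.
Start: joints at [-78.323, 18.312, 89.639, -0, 72.044, -1.146], TCP at [127.615, -560.676, 213.976] pointing down, gripper open.
Joint ranges: [-177.97, 177.97], [-48.28, 115.42], [12.27, 149.76], [-77.06, 257.06], [2.81, 150.46], [-146.56, 146.56]. Speed limits (degrees/s): [147.25, 147.25, 180, 180, 180, 180].

### API

Orientations are given as [roll, pitch, yaw] about the fixed x, y, z axes, in that order (R = Rz(yaw) Ry(pitch) Rx(roll)).
In Python, from workcell import env, grab_frame, camera_params, spotter gives the robot as it stands. The module is installed in compiled form; this text tells all that it offers.
- The arm moves only by the shell command python3 -m jog 'ROWS' [FORCE]. ROWS is text: rows parted by semicolons, each of 7 numbers parted by spaces: the turn, a rotation vector about the world's x, y, z in units of 5 degrees (1.0 is 5 degrees), then the shift along the world's x, y, z in units of 25 mm (1.0 is 25 mm), then the opening, from 0 (shut) to 1 (fully open). A call has 1 to 5 rows; each row is the pose to reach, as a shift and turn from the pose commanded when the call began; what a row does not reach only later rows make up. A row lasts 1/8 s, in which the tool goes at most 62.5 mm and 10.7 degrees, less where a joint would pass 70% of its speed; a pose out of reach is approached as far as the arm can. A call with a gripper value outside its range is refused whole. The fingers move at their own pace and stop on an object; FORCE is the grip in N (left out, the last holds). Time passes only in rows, so rows that repeat a pose let the fingers close. It gives the time, the measured TCP pose, the force and the opening at its end, in the units of the state.
- env.state(): the state, without advancing time (a new reading comes with each control period).
- grab_frame(name): name is "side" or "top"; returns the picture (400x640x3 uint8, red, green, blue); there is no depth.
- camera_params(name): a dict with "K" (3x3 intrinsics, pixels), "rvec" (rotation vector, rad) and "tvec" (3), from world to camera coordinates, as OpenCV has them. Camera axes: x right, y down, z forward; pixel columns grow to the right and rows downward; lengths in mm; the calibration is good to about 2 mm. A picture is of the moment at which its call begins. camera_params takes no time and is no camera call.
- env.job_done(): hands the job in, once; it reports no verdict.
Trained networks look in the newest picture that a camera, given by its name, has taken for a name from the list of things; names that differ only in an ending like _2 or _b are one class to them, and where a whole thing is asked for, a point or a joint stands for the part that bears it (a point fixed in the world has none). Each returns a list of dicts, best first, with "conf" (0 to 1); they miss things now and then, are a little off and sometimes report something else, mostly with a low value. They report only what shows in the picture. A call takes as long as a camera call. They do not tell look-alikes from the thing itself.
- spotter.look_for(query, camera): "box" ([left, top, width, height] in pixels, round what is visible of it).
- spotter.trace(query, camera): "region" (400x640 bool, what is visible of it) and "box" ([left, top, width, height] in pixels, round what is visible of it).
The state is a dict: "time_s": time; "qpos": joint angles; "qvel": joint speeds; "effort": joint torques, N m; "ee_pos": TCP position; "ee_rot": TCP orientation; "force": force on the tool from outside, world axes, zero at the start; "torque": the same for the moment, N m; "gripper_width": finger opening in mm.
Only numpy, scipy, OpenCV 4.12 (cv2) and the standard library are available. Lean on these libraries where they do the work, as an engineer would, in place of code of your own. Each camera call takes 0.05 s, during which the arm holds its last target. There are 200 camera calls.

## Working session

There is one attempt and no reset: what is moved stays moved. The work goes in short steps, Python scripts to look and compute and a shell command to move; the robot and the scene stay as the last step left them, time stands still between calls to the robot, and variables do not carry over. Pictures are saved under pics/ and viewed, about 8 in all and at most 12, crops included, and the job is handed in when it is done.

```bash
mkdir -p pics
cat > h.py <<'E'
import numpy as np, cv2
from workcell import env, grab_frame, camera_params, spotter
def cam(n):
    p=camera_params(n); return np.array(p["K"],float),np.array(p["rvec"],float).reshape(3,1),np.array(p["tvec"],float).reshape(3,1)
def back(n,uv,z):
    K,r,t=cam(n); R=cv2.Rodrigues(r)[0]
    d=R.T@np.linalg.inv(K)@np.array([uv[0],uv[1],1.]); c=(-R.T@t).ravel()
    return c+d*(z-c[2])/d[2]
def proj(n,P):
    K,r,t=cam(n); return cv2.projectPoints(np.array(P,float).reshape(-1,1,3),r,t,K,None)[0].reshape(-1,2)
def save(n,f,im=None):
    im=grab_frame(n) if im is None else im
    cv2.imwrite("pics/"+f,im[:,:,::-1]); return im
E
python3 - <<'E'
from h import *
a=save("top","t0.png");b=save("side","s0.png")
for n in("top","side"):
    K,r,t=cam(n); print(n,(-cv2.Rodrigues(r)[0].T@t).ravel().round(),K[0,0])
for q in("board","fence","cloud","lever","jar","tape","block"):
    for d in spotter.look_for(q,"top")[:4]: print(q,np.round(d["box"]),round(d["conf"],2))
E
```

```text
top [ 373.   10. 1325.] 421.70886296656363
side [ 384. 1134.  996.] 480.62808595069293
board [258. 137. 136.  77.] 0.75
fence [266. 138. 119.  19.] 0.9
fence [291. 151.  52.  27.] 0.3
cloud [306.  77.  43.  46.] 0.79
cloud [405. 274.  56.  27.] 0.65
cloud [254. 226.  35.  52.] 0.64
cloud [291. 150.  54.  28.] 0.6
lever [334. 180.  43.  33.] 0.98
jar [289. 152.  55.  25.] 0.62
jar [222. 172.  22.  20.] 0.6
jar [335. 180.  41.  30.] 0.37
tape [402. 194.  35.  33.] 0.71
block [264. 184.  35.  19.] 0.67
```

View pics/t0.png

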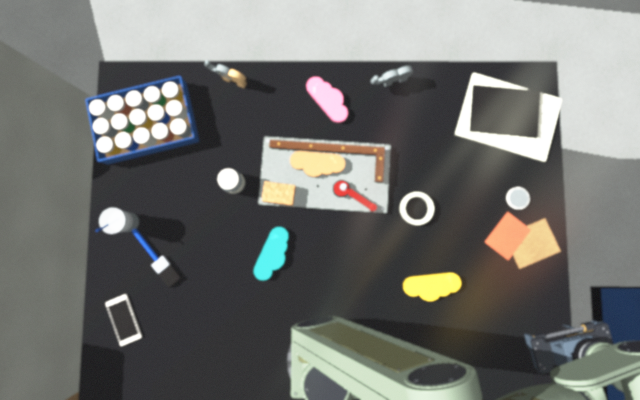

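View pics/s0.png

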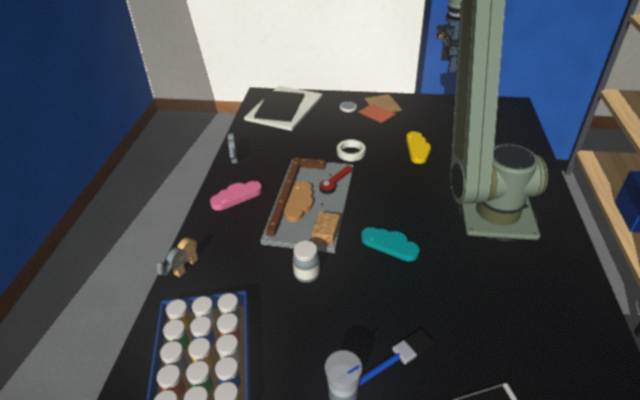

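Clouds in the top view are pink (327,98), turquoise (271,253), yellow (432,286) and bare pale wood (318,163). The last one is the only bare one and it lies on the grey board, so it is the one meant. Next I fit the models and confirm in an enlarged crop.

```bash
cat >> h.py <<'E'
from scipy.optimize import minimize
def T(p,pts):
    pts=np.atleast_2d(np.array(pts,float)); c,s=np.cos(p[2]),np.sin(p[2])
    return np.c_[p[0]+c*pts[:,0]-s*pts[:,1],p[1]+s*pts[:,0]+c*pts[:,1],pts[:,2]]
def box(x0,x1,y0,y1,z0,z1): return [[x,y,z] for x in(x0,x1) for y in(y0,y1) for z in(z0,z1)]
BOARD=[box(-107.5,107.5,-200,200,0,18)]
FENCE=[box(70,95,-180,180,18,40)]
def disc(x,y,r,z): 
    a=np.linspace(0,2*np.pi,40); return np.c_[x+r*np.cos(a),y+r*np.sin(a),0*a+z]
def prism(xy_r): return np.vstack([np.vstack([disc(*xy_r,z) for z in(18,38)])])
CLOUD=[prism((9.5,58,28)),prism((9.5,-58,28)),prism((-1.5,10,36)),prism((0,-30,27)),np.array(box(9.5,37.5,-58,58,18,38)),np.array(box(0,30,-58,58,18,38))]
S=8
def render(n,parts,p,o,shape):
    m=np.zeros((shape[0]*S,shape[1]*S),np.uint8)
    for q in parts:
        uv=((proj(n,T(p,q))-o+.5)*S-.5)
        cv2.fillConvexPoly(m,cv2.convexHull(np.round(uv*16).astype(np.int32)),255,shift=4)
    return cv2.resize(m,(shape[1],shape[0]),interpolation=cv2.INTER_AREA)/255.
def fit(n,parts,mask,p0,o):
    sc=np.array([1,1,.01])
    f=lambda v:np.abs(render(n,parts,v*sc,o,mask.shape)-mask).sum()
    v0=np.array(p0)/sc; best=None
    for d in(0,6):
        r=minimize(f,v0,method="Nelder-Mead",options=dict(initial_simplex=[v0,v0+[8-d,0,0],v0+[0,8-d,0],v0+[0,0,5-d/2]],xatol=.05,fatol=.05)); v0=r.x
    return r.x*sc,r.fun
E
cat > m.py <<'E'
from h import *
import sys
tag=sys.argv[1]; P0=np.array([529,6,0.])
for n,(x0,y0,x1,y1) in dict(top=(245,125,405,225),side=(250,145,370,262)).items():
    im=grab_frame(n); c=im[y0:y1,x0:x1].astype(float); o=np.array([x0,y0])
    hsv=cv2.cvtColor(c.astype(np.uint8),cv2.COLOR_RGB2HSV)
    R,G,B=c[...,0],c[...,1],c[...,2]
    wood=((R-B>45)&(R>165 if n=="top" else R>120)&(G>R*.6)).astype(np.uint8)
    red=((R-G>70)&(G<90)&(B<90)&(np.abs(G-B)<40)).astype(np.uint8)
    if n=="top":
        g=np.clip((c.max(2)-25)/(130-25),0,1)
        k,l,s,_=cv2.connectedComponentsWithStats((g>.5).astype(np.uint8))
        ctr=l[50,75]; print("ctr",ctr,[tuple(x) for x in s if x[4]>30])
    k,l,s,cen=cv2.connectedComponentsWithStats(wood); print(n,"wood",[(tuple(s[i]),(cen[i]+o).round(1)) for i in range(1,k) if s[i][4]>25])
    k,l,s,cen=cv2.connectedComponentsWithStats(red); print(n,"red",[(tuple(s[i]),(cen[i]+o).round(1)) for i in range(1,k) if s[i][4]>10])
    big=cv2.resize(c.astype(np.uint8),None,fx=5,fy=5,interpolation=cv2.INTER_CUBIC)
    np.save(f"{tag}_{n}.npy",im); save(n,f"{tag}_{n}_c.png",big)
E
python3 m.py a
```

```text
ctr 1 [(np.int32(0), np.int32(0), np.int32(160), np.int32(100), np.int32(6517)), (np.int32(12), np.int32(10), np.int32(135), np.int32(90), np.int32(9343)), (np.int32(153), np.int32(70), np.int32(7), np.int32(28), np.int32(140))]
top wood [((np.int32(24), np.int32(15), np.int32(115), np.int32(41), np.int32(786)), array([338.6, 150.4])), ((np.int32(45), np.int32(25), np.int32(56), np.int32(27), np.int32(1127)), array([317.1, 162.5])), ((np.int32(17), np.int32(56), np.int32(34), np.int32(24), np.int32(669)), array([277.9, 192.8]))]
top red [((np.int32(89), np.int32(56), np.int32(36), np.int32(24), np.int32(196)), array([348.4, 192.9])), ((np.int32(127), np.int32(81), np.int32(3), np.int32(5), np.int32(11)), array([372.9, 207.7]))]
side wood [((np.int32(34), np.int32(37), np.int32(28), np.int32(40), np.int32(778)), array([298.2, 201.2])), ((np.int32(62), np.int32(67), np.int32(27), np.int32(33), np.int32(580)), array([325.2, 226.5]))]
side red [((np.int32(71), np.int32(22), np.int32(30), np.int32(23), np.int32(158)), array([335.6, 178.4]))]
```

View pics/a_top_c.png

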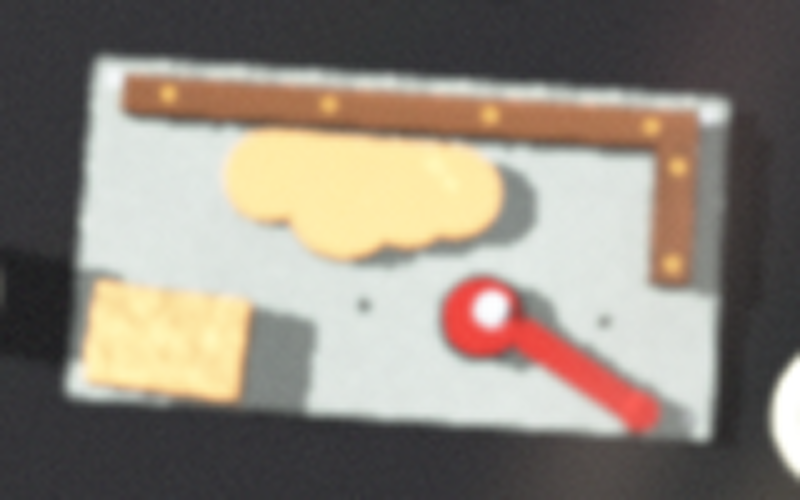

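The crop shows the bare cloud at crop (360,190), which is px (317,163), with its flat edge to the fence. The cork block is near-left, the lever pivot is at px (342.5,186) and its handle end at px (373,207).

```bash
cat > f.py <<'E'
from h import *
import sys
tag=sys.argv[1]; x0,y0,x1,y1=245,125,405,225; o=np.array([x0,y0])
im=np.load(f"{tag}_top.npy"); c=im[y0:y1,x0:x1].astype(float); R,G,B=c[...,0],c[...,1],c[...,2]
if tag=="a":
    k,l,s,_=cv2.connectedComponentsWithStats((c.max(2)>92).astype(np.uint8)); i=1+np.argmax(s[1:,4])
    m=cv2.morphologyEx((l==i).astype(np.uint8),cv2.MORPH_CLOSE,np.ones((15,15)))
    b,e=fit("top",BOARD+FENCE,m.astype(float),[529,6,-.05],o); print("board sil",b.round(3),e)
    br=((R-B>45)&(R<175)&(G<R*.72)&(R-G>25)).astype(np.uint8); br[60:]=0
    k,l,s,_=cv2.connectedComponentsWithStats(br); i=1+np.argmax(s[1:,4]); 
    br=cv2.morphologyEx((l==i).astype(np.uint8),cv2.MORPH_CLOSE,np.ones((5,5)))
    STOP=[box(-15,70,-180,-155,18,40)]
    f,e=fit("top",FENCE+STOP,br.astype(float),b,o); print("fence",f.round(3),e,br.sum())
    np.save("board.npy",np.array([b,f]))
b=np.load("board.npy").mean(0) 
w=((R-B>45)&(R>165)&(G>R*.68)).astype(np.uint8); w[57:]=0
w=cv2.morphologyEx(w,cv2.MORPH_OPEN,np.ones((3,3)))
k,l,s,cen=cv2.connectedComponentsWithStats(w); i=1+np.argmax(s[1:,4]); w=(l==i).astype(float)
q0=back("top",cen[i]+o,38); cl,e=fit("top",CLOUD,w,[q0[0],q0[1],b[2]],o); print("cloud",cl.round(3),e,w.sum())
def inb(p,pt):
    c,s=np.cos(p[2]),np.sin(p[2]); d=np.array(pt)[:2]-p[:2]; return np.array([c*d[0]+s*d[1],-s*d[0]+c*d[1]])
for nm,pt in dict(cloud=(0,0,0),edge_stop=(37.5,-55,0),edge_far=(37.5,55,0),stop_end=(9.5,-86,0)).items():
    W=T(cl,pt)[0]; print(nm,W[:2].round(1),"board:",inb(b,W).round(1))
for nm,pt in dict(home=(32.5,-69,0),pivot=(-39,-59,38)).items(): print(nm,T(b,pt)[0].round(1),proj("top",T(b,pt)).round(1))
red=((R-G>70)&(G<110)&(B<110)).astype(np.uint8); k,l,s,cen=cv2.connectedComponentsWithStats(red)
ys,xs=np.where(red>0); P=np.array([back("top",(x+x0,y+y0),38) for x,y in zip(xs,ys)])
pb=np.array([inb(b,p) for p in P])-[-39,-59]; r=np.hypot(*pb.T); h=pb[(r>45)&(r<130)]; m=h.mean(0)
print("lever deg",np.degrees(np.arctan2(m[1],m[0]))%360,"angle rad",np.radians(245-np.degrees(np.arctan2(m[1],m[0]))%360),r.max(),len(h))
E
python3 f.py a
```

```text
board sil [ 5.73756e+02  4.13100e+00 -6.00000e-02] 342.1490196078432
fence [ 5.69643e+02  6.58500e+00 -1.00000e-01] 840.3607843137254 502
cloud [ 6.00185e+02  2.80700e+01 -9.00000e-02] 57.082352941176474 1127.0
cloud [600.2  28.1] board: [26.6 24.9]
edge_stop [632.6 -30.1] board: [ 63.5 -30.4]
edge_far [642.5  79.5] board: [64.6 79.5]
stop_end [601.9 -58.4] board: [ 35.2 -61.2]
home [598.6 -66.    0. ] [[346.7 166.6]]
pivot [528.1 -50.3  38. ] [[342.3 187.1]]
lever deg 242.1351901887468 angle rad 0.05000036364980556 119.95270555679892 137
```

```bash
cat > g.py <<'E'
from h import *
from scipy.optimize import least_squares
o=np.array([245,125])
C=(np.array([[97,57],[728,100],[712,440],[65,397]])-2)/5+o
M=[[107.5,200,18],[107.5,-200,18],[-107.5,-200,18],[-107.5,200,18]]
r=least_squares(lambda v:(proj("top",T(v,M))-C).ravel(),[560,5,-.06]); b=r.x
print(b.round(4),(r.fun).round(1))
im=np.load("a_top.npy")[125:225,245:405]; R,G,B=[im[...,i].astype(float) for i in range(3)]
np.save("board.npy",np.array([b,b]))
w=((R-B>45)&(R>165)&(G>R*.68)).astype(np.uint8); w[57:]=0
w=cv2.morphologyEx(w,cv2.MORPH_OPEN,np.ones((3,3)))
k,l,s,cen=cv2.connectedComponentsWithStats(w); i=1+np.argmax(s[1:,4]); w=(l==i).astype(float)
sc=np.array([1,1,.01]);f=lambda v:np.abs(render("top",CLOUD,v*sc,o,w.shape)-w).sum()
best=min((minimize(f,[600+a,28+d,-100*.07+y],method="Powell",options=dict(xtol=.01,ftol=1e-4)) for a,d,y in((0,0,0),(3,3,3),(-3,-3,-3))),key=lambda r:r.fun)
cl=best.x*sc; print("cloud",cl.round(4),best.fun)
big=cv2.resize(im,None,fx=5,fy=5,interpolation=cv2.INTER_CUBIC)
def draw(parts,p,col):
    for q in parts:
        uv=(proj("top",T(p,q))-o)*5+2; cv2.polylines(big,[uv.round().astype(np.int32).reshape(-1,1,2)],True,col,1)
draw([[[70,-180,18],[70,180,18],[70,180,40],[70,-180,40]],[[70,-155,18],[-15,-155,18],[-15,-155,40],[70,-155,40]],M,disc(-39,-59,13,45)],b,(0,0,255))
draw([np.vstack([d[40:]]) for d in CLOUD[:4]]+[[[37.5,-58,38],[37.5,58,38]]],cl,(0,140,0))
save("top","a_ov.png",big)
E
python3 g.py; sed -i 's/^b=np.load.*/b=np.load("board.npy").mean(0)/; s/if tag=="a"/if 0/' f.py; python3 f.py a
```

```text
[ 5.717251e+02  4.401100e+00 -6.510000e-02] [-0.2  0.2  0.  -0.  -0.4  0.   0.5 -0.2]
cloud [ 6.00325e+02  2.82800e+01 -8.80000e-02] 57.07843137254902 1127.0
cloud [600.3  28.3] board: [27.  25.7]
edge_stop [632.8 -29.8] board: [ 63.2 -30.2]
edge_far [642.5  79.8] board: [65.7 79.8]
stop_end [602.2 -58.2] board: [ 34.5 -60.5]
home [599.7 -66.6   0. ] [[346.9 166.2]]
pivot [529.  -51.9  38. ] [[342.9 186.9]]
lever deg 240.10527044314577 angle rad 0.0854291467617893 119.11325364659916 135Traceback (most recent call last):
  File "g.py", line 14, in <module>
    best=min((minimize(f,[600+a,28+d,-100*.07+y],method="Powell",options=dict(xtol=.01,ftol=1e-4)) for a,d,y in((0,0,0),(3,3,3),(-3,-3,-3))),key=lambda r:r.fun)
  File "g.py", line 14, in <genexpr>
    best=min((minimize(f,[600+a,28+d,-100*.07+y],method="Powell",options=dict(xtol=.01,ftol=1e-4)) for a,d,y in((0,0,0),(3,3,3),(-3,-3,-3))),key=lambda r:r.fun)
              ~~~~~~~~^^^^^^^^^^^^^^^^^^^^^^^^^^^^^^^^^^^^^^^^^^^^^^^^^^^^^^^^^^^^^^^^^^^^^^^^^^^^
    res = _minimize_powell(fun, x0, args, callback, bounds, **options)
    fval,
[... 935 characters left out ...]
y(x), *(wrapper_args + args))
  File "g.py", line 13, in <lambda>
    sc=np.array([1,1,.01]);f=lambda v:np.abs(render("top",CLOUD,v*sc,o,w.shape)-w).sum()
                                             ~~~~~~^^^^^^^^^^^^^^^^^^^^^^^^^^^^
  File "h.py", line 29, in render
    uv=((proj(n,T(p,q))-o+.5)*S-.5)
         ~~~~^^^^^^^^^^
  File "h.py", line 10, in proj
    K,r,t=cam(n); return cv2.projectPoints(np.array(P,float).reshape(-1,1,3),r,t,K,None)[0].reshape(-1,2)
          ~~~^^^
  File "h.py", line 4, in cam
    p=camera_params(n); return np.array(p["K"],float),np.array(p["rvec"],float).reshape(3,1),np.array(p["tvec"],float).reshape(3,1)
ValueError: time passes only in moves, steps and waits
```

```bash
python3 - <<'E'
import re
s=open("h.py").read()
s=s.replace("def cam(n):","import functools\n@functools.lru_cache(None)\ndef cam(n):")
open("h.py","w").write(s)
from h import *
s=env.state(); print(s["time_s"],s["ee_pos"],s["ee_rot"],s["force"],s["gripper_width"])
b=np.load("board.npy")[0]
for nm,p in dict(left_start=(36.5,112+35,0),left_contact=(36.5,112+16,0),left_end=(42,17+16,0),leftoflever=(-2,-11,0),right=(-2,-127,0)).items(): print(nm,T(b,p)[0].round(1))
for th in np.arange(0,2.4,.2):
    a=np.radians(245)-th; print(round(th,1),T(b,(-39+105*np.cos(a),-59+105*np.sin(a),0))[0].round(1),end=" ")
E
python3 g.py
```

```text
0.55 [ 127.61197629 -560.66209971  213.96802921] [ 1.79995912e+02 -4.05003922e-04  1.28235524e+01] [ 1.11713831 -0.10456175 -0.13946786] 91.03497287816955
left_start [617.7 148.7   0. ]
left_contact [616.5 129.8   0. ]
left_end [615.8  34.6   0. ]
leftoflever [569.   -6.4   0. ]
right [ 561.5 -122.2    0. ]
0.0 [ 478.5 -144.     0. ] 0.2 [ 461.2 -132.1    0. ] 0.4 [ 446.6 -117.1    0. ] 0.6 [435.3 -99.4   0. ] 0.8 [427.8 -79.9   0. ] 1.0 [424.2 -59.2   0. ] 1.2 [424.9 -38.3   0. ] 1.4 [429.7 -17.8   0. ] 1.6 [438.4   1.2   0. ] 1.8 [450.8  18.1   0. ] 2.0 [466.3  32.3   0. ] 2.2 [484.2  43.1   0. ] [ 5.717251e+02  4.401100e+00 -6.510000e-02] [-0.2  0.2  0.  -0.  -0.4  0.   0.5 -0.2]
cloud [ 6.002324e+02  2.813610e+01 -9.230000e-02] 57.054901960784306
```

View pics/a_ov.png

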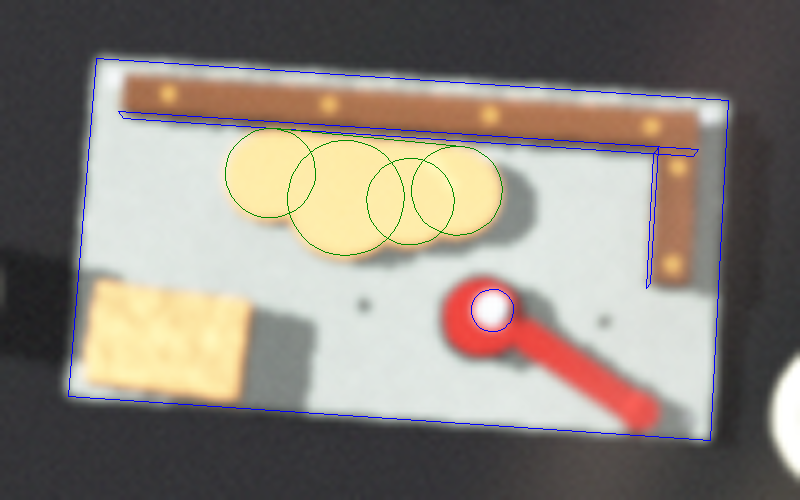

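```bash
python3 -m jog '0 0 -3.3 6.5 9.4 -2.4 0;0 0 -3.3 6.5 9.4 -2.4 0;0 0 -3.3 6.5 9.4 -2.4 0;0 0 -3.3 6.5 9.4 -2.4 0;0 0 -3.3 6.5 9.4 -2.4 0' 20; python3 -m jog '0 0 0 6.5 9.4 0 0;0 0 0 6.5 9.4 0 0;0 0 0 6.5 9.4 0 0;0 0 0 6.5 9.4 0 0;0 0 0 6.5 9.4 0 0'; python3 -c "
from h import *;s=env.state();print(s['time_s'],s['ee_pos'],s['ee_rot'],s['force'],s['gripper_width'])"
```

```text
time_s: 1.18
ee_pos: [290.9, -323.4, 153.7]
ee_rot: [-180.0, -0.0, -3.6]
force: [-0.2, -0.4, 0.1]
gripper_width: 44.2
time_s: 1.8
ee_pos: [454.1, -88.2, 154.3]
ee_rot: [-180.0, -0.1, -3.5]
force: [0.0, -0.7, -1.0]
gripper_width: 0.4
1.8 [454.08231871 -88.24858234 154.26504593] [-1.79999343e+02 -6.56621907e-02 -3.52393390e+00] [ 0.01404329 -0.65299044 -1.02251543] 0.4092284213763044
```

```bash
python3 -m jog '0 0 0 6.6 9.5 0 0;0 0 0 6.6 9.5 0 0;0 0 0 6.6 9.5 0 0;0 0 0 6.6 9.5 0 0;0 0 0 6.6 9.5 0 0'; python3 -m jog '0 0 0 0 0 -2 0;0 0 0 0 0 -4 0;0 0 0 0 0 -5.1 0;0 0 0 0 0 -5.1 0'
```

```text
time_s: 2.42
ee_pos: [619.0, 149.5, 153.8]
ee_rot: [-180.0, -0.0, -3.6]
force: [-0.2, -0.8, -0.3]
gripper_width: 0.6
time_s: 2.92
ee_pos: [615.9, 146.5, 24.1]
ee_rot: [179.9, 0.3, -3.7]
force: [0.4, -0.3, 0.3]
gripper_width: 0.6
```

```bash
python3 -m jog '0 0 0 0 -.3 0 0;0 0 0 0 -.6 0 0;0 0 0 0 -.9 0 0;0 0 0 0 -1.2 0 0;0 0 0 0 -1.5 0 0'; python3 -m jog '0 0 0 0 -.3 0 0;0 0 0 0 -.6 0 0;0 0 0 0 -.9 0 0;0 0 0 0 -1.2 0 0;0 0 0 0 -1.5 0 0'; python3 -m jog '0 0 0 0 -.3 0 0;0 0 0 0 -.6 0 0;0 0 0 0 -.8 0 0;0 0 0 0 -1 0 0;0 0 0 0 -1 0 0'; python3 m.py b >/dev/null; python3 f.py b
```

```text
time_s: 3.55
ee_pos: [618.3, 109.3, 27.3]
ee_rot: [-179.9, -0.1, -3.7]
force: [1.8, 3.1, 1.8]
gripper_width: 0.2
time_s: 4.18
ee_pos: [617.6, 71.3, 26.5]
ee_rot: [180.0, 0.0, -3.7]
force: [0.3, 1.7, 2.3]
gripper_width: 0.9
time_s: 4.8
ee_pos: [617.3, 46.0, 26.2]
ee_rot: [179.9, 0.0, -3.7]
force: [0.1, 0.7, 0.6]
gripper_width: 0.4
cloud [ 5.8838e+02 -5.2083e+01 -1.8700e-01] 519.635294117647 568.0
cloud [588.4 -52.1] board: [ 20.3 -55.3]
edge_stop [ 615.  -113.1] board: [  50.8 -114.4]
edge_far [635.4  -5. ] board: [64.2 -5.2]
stop_end [ 581.7 -138.4] board: [  19.3 -141.8]
home [599.7 -66.6   0. ] [[346.9 166.2]]
pivot [529.  -51.9  38. ] [[342.9 186.9]]
lever deg 240.08409488296869 angle rad 0.08579873000783361 117.42350406298596 124
```

View pics/b_top_c.png

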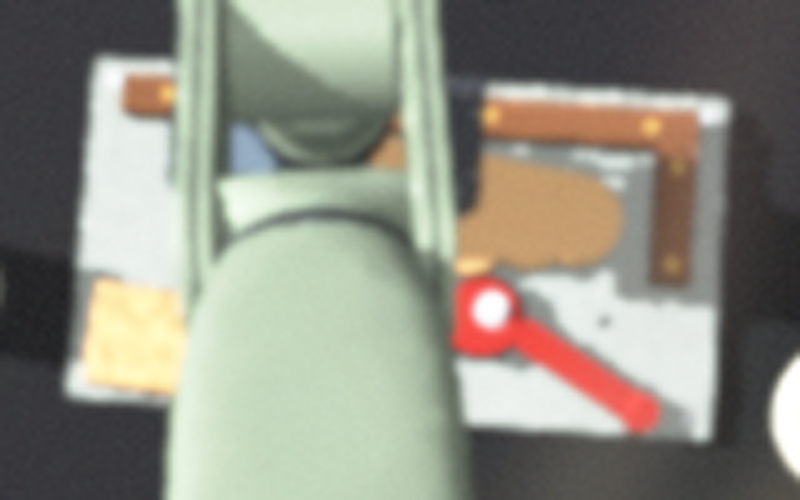

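The arm hides half of the cloud. Its stop end, at crop (620,215), has swung off the fence and its near side, at crop (570,268), is clear of the lever. I'll back off and swing the stop end onto the fence from the near side.

```bash
python3 -m jog '0 0 0 0 1 0 0;0 0 0 0 1 2 0;0 0 0 0 1 4 0;0 0 0 -2 -2 4 0;0 0 0 -4 -3 4 0'
python3 - <<'E'
from h import *
o=np.array([245,125])
b=np.load("board.npy")[0]
for p in((570,268),(600,258),(540,262),(620,215)): print(p,back("top",(np.array(p)-2)/5+o,38).round(1))
for d in spotter.trace("cloud","top")[:0]:pass
E
```

```text
time_s: 5.52
ee_pos: [532.3, -18.7, 126.6]
ee_rot: [179.9, -0.1, -3.6]
force: [-0.3, -1.0, -0.4]
gripper_width: 0.9
(570, 268) [ 556.  -100.4   38. ]
(600, 258) [ 562.3 -118.9   38. ]
(540, 262) [559.7 -81.9  38. ]
(620, 215) [ 589.1 -131.4   38. ]
```

```bash
python3 -m jog '0 0 0 0 -2 0 0;0 0 0 0 -4 0 0;0 0 0 0 -4 0 0'
```

```text
time_s: 5.95
ee_pos: [532.2, -119.9, 126.1]
ee_rot: [179.9, 0.0, -3.9]
force: [-0.5, 0.2, 0.3]
gripper_width: 0.7
```

```bash
python3 -m jog '0 0 0 .24 .16 0 0;0 0 0 .24 .16 -2 0;0 0 0 .24 .16 -4 0;0 0 0 .24 .16 -4 0'; python3 -m jog '0 0 0 .2 0 0 0;0 0 0 .4 0 0 0;0 0 0 .6 0 0 0;0 0 0 .8 0 0 0;0 0 0 .8 0 0 0'; python3 -m jog '0 0 0 .1 0 0 0;0 0 0 .2 0 0 0;0 0 0 .3 0 0 0;0 0 0 .3 0 0 0'
```

```text
time_s: 6.45
ee_pos: [535.8, -110.9, 23.3]
ee_rot: [-179.9, 0.5, -3.6]
force: [-0.7, 0.4, 0.4]
gripper_width: 0.3
time_s: 7.08
ee_pos: [559.4, -113.3, 26.9]
ee_rot: [180.0, -0.1, -3.7]
force: [-0.1, 1.1, -0.4]
gripper_width: 0.5
time_s: 7.58
ee_pos: [561.4, -113.2, 26.2]
ee_rot: [180.0, 0.6, -3.6]
force: [-10.2, -1.5, 8.2]
gripper_width: 0.7
```

```bash
python3 -m jog '0 0 0 -.8 0 0 0;0 0 0 -.8 0 1.5 0;0 0 0 -.8 1.5 3 0;0 0 0 -.8 4 3 0;0 0 0 1 6.5 3 0'; python3 -m jog '0 0 0 1.3 1 0 0;0 0 0 1.3 1 0 0'
```

```text
time_s: 8.2
ee_pos: [581.4, 39.1, 102.3]
ee_rot: [-180.0, 0.0, -3.7]
force: [1.2, -0.8, 0.2]
gripper_width: 0.5
time_s: 8.45
ee_pos: [617.4, 64.8, 101.2]
ee_rot: [-180.0, -0.1, -3.5]
force: [-0.5, -0.5, 0.4]
gripper_width: 0.1
```

```bash
python3 -m jog '0 0 0 0 0 -1.5 0;0 0 0 0 0 -3 0;0 0 0 0 0 -3 0'; python3 -m jog '0 0 0 0 -.3 0 0;0 0 0 0 -.6 0 0;0 0 0 0 -.9 0 0;0 0 0 0 -1 0 0;0 0 0 0 -1 0 0'; python3 -m jog '0 0 0 0 -.1 0 0;0 0 0 0 -.2 0 0;0 0 0 0 -.25 0 0'
```

```text
time_s: 8.82
ee_pos: [612.0, 61.6, 23.8]
ee_rot: [179.9, 0.4, -3.7]
force: [-0.8, 0.2, 0.6]
gripper_width: 0.4
time_s: 9.45
ee_pos: [615.5, 37.2, 26.9]
ee_rot: [180.0, -0.1, -3.7]
force: [1.6, 0.1, 0.5]
gripper_width: 0.7
time_s: 9.82
ee_pos: [615.1, 31.3, 26.5]
ee_rot: [-180.0, -0.0, -3.7]
force: [0.3, 2.4, 2.2]
gripper_width: 0.6
```

```bash
python3 -m jog '0 0 0 0 -.08 0 0;0 0 0 0 -.08 0 0'; python3 -m jog '0 0 0 0 -.08 0 0;0 0 0 0 -.08 0 0'
```

```text
time_s: 10.07
ee_pos: [615.1, 29.0, 26.4]
ee_rot: [180.0, 0.0, -3.7]
force: [0.3, 2.6, 2.0]
gripper_width: 0.6
time_s: 10.32
ee_pos: [615.0, 27.5, 26.4]
ee_rot: [-180.0, 0.0, -3.7]
force: [0.3, 3.9, 2.7]
gripper_width: 0.5
```

```bash
python3 m.py c >/dev/null
```

```text
(no output)
```

View pics/c_top_c.png

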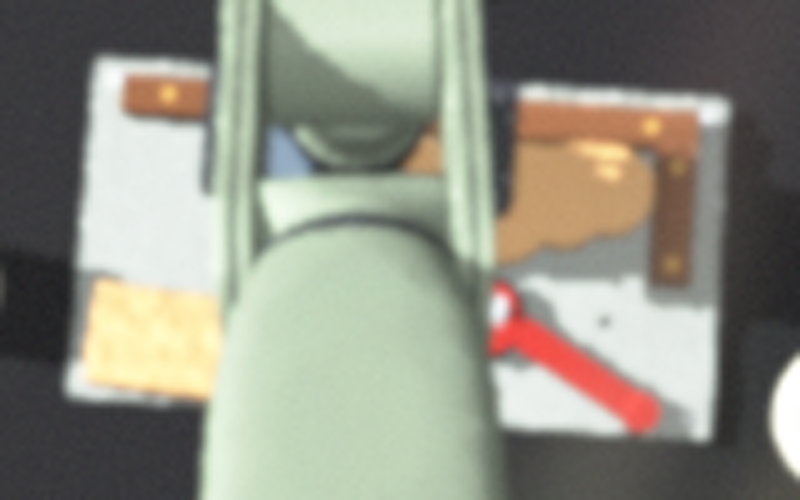

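The cloud's end now meets the stop at crop (652,190) and its edge lies by the fence. One more small push to feel the stop.

```bash
python3 -m jog '0 0 0 0 -.08 0 0;0 0 0 0 -.08 0 0';python3 -m jog '0 0 0 0 -.06 0 0;0 0 0 0 -.06 0 0'
```

```text
time_s: 10.68
ee_pos: [615.1, 27.3, 26.5]
ee_rot: [-179.8, 0.0, -3.8]
force: [0.3, 10.0, 2.3]
gripper_width: 0.3
time_s: 10.92
ee_pos: [615.1, 27.2, 26.5]
ee_rot: [-179.7, 0.0, -3.8]
force: [0.5, 13.8, 3.2]
gripper_width: 0.6
```

```bash
python3 -m jog '0 0 0 0 .8 0 0;0 0 0 0 .8 1.5 0;0 0 0 0 .8 3.5 0;0 0 0 -2 -1 3.5 0;0 0 0 -4 -3 3.5 0'; python3 -m jog '0 0 0 -1 -2.3 0 0;0 0 0 -1.4 -4.5 0 0;0 0 0 -1.4 -5.5 0 0;0 0 0 -1.4 -5.5 0 0'; python3 m.py d >/dev/null; python3 f.py d
python3 - <<'E'
from h import *
b=np.load("board.npy")[0]
for th in np.r_[.085,.3:2.41:.3,2.2,2.3,2.35]:
    a=np.radians(245)-th; n=np.array([np.sin(a),-np.cos(a)]) # cw normal
    d=10+16*abs(n[0])+9*abs(n[1]); r=95
    q=[-39+r*np.cos(a)-d*n[0],-59+r*np.sin(a)-d*n[1],0]; print(round(th,2),T(b,q)[0][:2].round(1))
print(env.state()["ee_pos"])
E
```

```text
time_s: 11.55
ee_pos: [523.2, -43.1, 114.1]
ee_rot: [179.9, -0.0, -3.5]
force: [0.6, -0.6, -0.5]
gripper_width: 0.5
time_s: 12.05
ee_pos: [488.7, -181.3, 113.6]
ee_rot: [179.9, 0.1, -3.8]
force: [0.5, 0.7, -0.1]
gripper_width: 0.3
cloud [ 5.98894e+02 -6.94250e+01 -3.70000e-02] 259.9843137254902 1339.0
cloud [598.9 -69.4] board: [ 31.9 -71.9]
edge_stop [ 634.3 -125.8] board: [  70.9 -125.8]
edge_far [638.4 -15.9] board: [ 67.9 -15.9]
stop_end [ 605.2 -155.7] board: [  43.8 -157.6]
home [599.7 -66.6   0. ] [[346.9 166.2]]
pivot [529.  -51.9  38. ] [[342.9 186.9]]
lever deg 239.06579703134204 angle rad 0.10357138028470321 114.1638390672384 66
0.08 [ 500.  -146.8]
0.3 [ 480.1 -138.1]
0.6 [ 456. -118.]
0.9 [439.1 -90.1]
1.2 [432.2 -59.4]
1.5 [432.6 -34.2]
1.8 [440.2  -8.6]
2.1 [455.9  15. ]
2.4 [479.2  33.7]
2.2 [462.8  21.9]
2.3 [470.6  28.2]
2.35 [474.8  31. ]
[ 488.81426605 -179.22989788  113.57851681]
```

View pics/d_top_c.png

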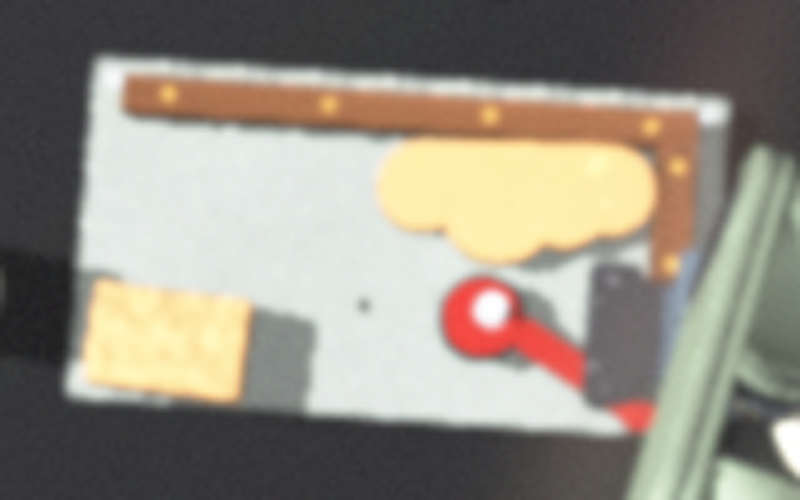

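The cloud is against the stop at crop (655,190). The far end of the flat edge, at crop (400,138), may be 1–2 mm off the fence, so I'll press the far lobe home first.

```bash
python3 -m jog '0 0 0 .5 2.3 0 0;0 0 0 1.2 4.6 0 0;0 0 0 2 7.2 0 0;0 0 0 2 7.2 0 0;0 0 0 2 7.2 0 0'; python3 -m jog '0 0 0 0 0 -1.8 0;0 0 0 0 0 -3.5 0;0 0 0 0 0 -3.5 0'; python3 -m jog '0 0 0 .3 0 0 0;0 0 0 .6 0 0 0;0 0 0 .8 0 0 0;0 0 0 .9 0 0 0;0 0 0 .9 0 0 0'
```

```text
time_s: 12.78
ee_pos: [538.7, 1.5, 113.7]
ee_rot: [180.0, 0.1, -3.5]
force: [-0.6, 0.2, 0.1]
gripper_width: 0.2
time_s: 13.15
ee_pos: [536.0, -0.7, 24.0]
ee_rot: [180.0, 0.5, -3.8]
force: [0.2, -0.7, -0.1]
gripper_width: 0.5
time_s: 13.78
ee_pos: [562.0, 0.5, 26.6]
ee_rot: [180.0, -0.0, -3.7]
force: [-0.2, 1.3, 0.0]
gripper_width: 0.2
```

```bash
python3 -m jog '0 0 0 .08 0 0 0;0 0 0 .16 0 0 0;0 0 0 .24 0 0 0;0 0 0 .24 0 0 0'; python3 -m jog '0 0 0 .08 0 0 0;0 0 0 .16 0 0 0;0 0 0 .16 0 0 0'
```

```text
time_s: 14.28
ee_pos: [568.0, 0.4, 26.4]
ee_rot: [180.0, -0.0, -3.7]
force: [0.5, 0.7, -0.7]
gripper_width: 0.4
time_s: 14.65
ee_pos: [568.1, 0.4, 26.3]
ee_rot: [180.0, 0.5, -3.7]
force: [-8.4, 0.9, 7.8]
gripper_width: 0.1
```

Rigid at x=568, where it should be, so the cloud is flush. Now the lever.

```bash
python3 -m jog '0 0 0 -1.2 0 0 0;0 0 0 -1.2 0 1.7 0;0 0 0 -1.2 -1 3.2 0;0 0 0 -1.8 -3.5 3.2 0;0 0 0 -2.5 -6.1 3.2 0'; python3 -m jog '0 0 0 0 0 0 0;0 0 0 0 0 0 0'
```

```text
time_s: 15.28
ee_pos: [512.0, -147.5, 107.6]
ee_rot: [179.9, -0.2, -3.6]
force: [0.5, 0.0, -0.3]
gripper_width: 0.0
time_s: 15.52
ee_pos: [511.4, -145.7, 106.6]
ee_rot: [-180.0, -0.1, -3.7]
force: [-0.2, 0.7, -0.2]
gripper_width: 0.5
```

```bash
python3 -m jog '0 0 0 0 -.35 -1 0;0 0 0 0 -.35 -3.1 0;0 0 0 0 -.35 -3.1 0'; python3 -m jog '0 0 0 -.6 .4 0 0;0 0 0 -1.24 .68 0 0;0 0 0 -1.7 1.05 0 0;0 0 0 -2.2 1.48 0 0;0 0 0 -2.2 1.48 0 0'; python3 -m jog '0 0 0 -.3 .5 0 0;0 0 0 -.68 1.1 0 0;0 0 0 -.85 1.7 0 0;0 0 0 -.95 2.36 0 0;0 0 0 -.95 2.36 0 0'
```

```text
time_s: 15.9
ee_pos: [508.6, -152.1, 26.1]
ee_rot: [-179.9, 0.5, -3.6]
force: [0.4, 0.7, -0.1]
gripper_width: 0.4
time_s: 16.52
ee_pos: [455.1, -116.4, 29.5]
ee_rot: [-180.0, 0.0, -3.6]
force: [0.6, 0.1, -0.7]
gripper_width: 0.3
time_s: 17.15
ee_pos: [431.4, -57.1, 28.8]
ee_rot: [-180.0, 0.1, -3.6]
force: [-0.4, 0.2, 0.3]
gripper_width: 0.3
```

```bash
python3 -m jog '0 0 0 .03 .5 0 0;0 0 0 .06 .92 0 0;0 0 0 .17 1.4 0 0;0 0 0 .34 1.92 0 0;0 0 0 .34 1.92 0 0'; python3 m.py e |grep red; python3 f.py e|grep lever
```

```text
time_s: 17.77
ee_pos: [441.0, -9.3, 28.9]
ee_rot: [-180.0, 0.0, -3.6]
force: [0.7, -0.0, 0.2]
gripper_width: 0.1
top red [((np.int32(90), np.int32(53), np.int32(15), np.int32(13), np.int32(91)), array([341.6, 182.8]))]
side red [((np.int32(67), np.int32(36), np.int32(36), np.int32(26), np.int32(223)), array([336.7, 193.7]))]
lever deg nan angle rad nan 31.108556301475687 0f.py:27: RuntimeWarning: Mean of empty slice.
  pb=np.array([inb(b,p) for p in P])-[-39,-59]; r=np.hypot(*pb.T); h=pb[(r>45)&(r<130)]; m=h.mean(0)
  ret = um.true_divide(
```

View pics/e_side_c.png

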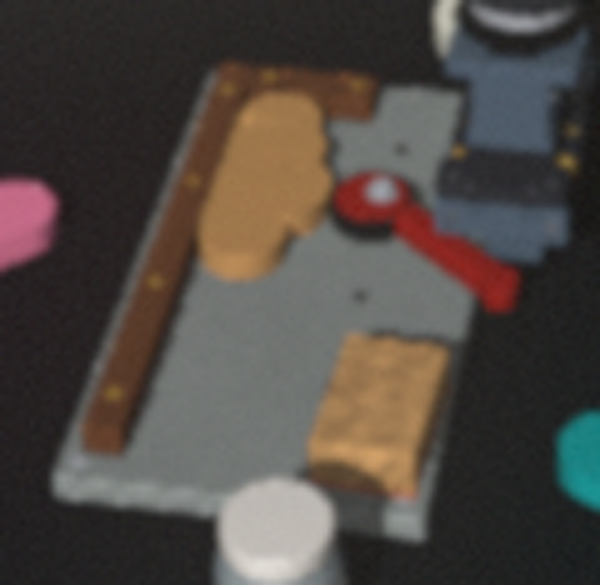

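The lever follows the finger, the cam is close to the crest, and the cloud sits in the corner of fence and stop. I'll keep pushing.

```bash
python3 -m jog '0 0 0 .17 .35 0 0;0 0 0 .36 .65 0 0;0 0 0 .6 .97 0 0;0 0 0 .6 .97 0 0'; python3 -m jog '0 0 0 .2 .2 0 0;0 0 0 .4 .38 0 0;0 0 0 .6 .53 0 0;0 0 0 .6 .53 0 0'; python3 m.py f0 |grep "side red"
```

```text
time_s: 18.38
ee_pos: [456.1, 14.3, 28.8]
ee_rot: [-180.0, 0.0, -3.6]
force: [-1.4, -0.8, -0.2]
gripper_width: 0.5
time_s: 18.88
ee_pos: [469.4, 26.6, 28.5]
ee_rot: [179.9, 0.2, -3.7]
force: [-2.6, -3.4, -1.3]
gripper_width: 0.3
side red [((np.int32(67), np.int32(34), np.int32(8), np.int32(9), np.int32(42)), array([320.6, 183.6])), ((np.int32(80), np.int32(56), np.int32(8), np.int32(11), np.int32(61)), array([333.9, 205.5]))]
```

```bash
python3 -m jog '0 0 0 .12 .08 0 0;0 0 0 .24 .16 0 0;0 0 0 .24 .16 0 0'; python3 -m jog '0 0 0 .12 .06 0 0;0 0 0 .24 .12 0 0;0 0 0 .24 .12 0 0'; python3 -m jog '0 0 0 .12 .05 0 0;0 0 0 .24 .1 0 0;0 0 0 .24 .1 0 0'
```

```text
time_s: 19.35
ee_pos: [474.0, 30.0, 28.3]
ee_rot: [179.9, 0.3, -3.6]
force: [-4.9, -7.7, -0.3]
gripper_width: 0.2
time_s: 19.73
ee_pos: [474.9, 31.2, 27.8]
ee_rot: [179.6, 0.9, -3.5]
force: [-13.2, -14.2, 7.8]
gripper_width: 0.5
time_s: 20.1
ee_pos: [475.3, 31.8, 27.3]
ee_rot: [179.4, 1.6, -3.5]
force: [-23.4, -21.8, 16.5]
gripper_width: -0.0
```

The arm is rigid at the predicted limit position. I'll back off and check.

```bash
python3 -m jog '0 0 0 -.6 -.3 0 0;0 0 0 -1.3 -.6 0 0;0 0 0 -1.3 -.6 0 0;0 0 0 -1.3 -.6 2 0;0 0 0 -1.3 -.6 4.5 0'; python3 -m jog '0 0 0 -1 -2.4 0 0;0 0 0 -2 -4.8 0 0;0 0 0 -2 -7.2 0 0;0 0 0 -2 -9.6 0 0;0 0 0 -2 -9.6 0 0'; python3 m.py g >/dev/null; python3 f.py g
```

```text
time_s: 20.72
ee_pos: [457.0, 22.2, 142.3]
ee_rot: [-180.0, 0.0, -3.7]
force: [1.6, 0.6, 0.4]
gripper_width: 0.5
time_s: 21.35
ee_pos: [408.1, -222.5, 142.0]
ee_rot: [179.9, -0.2, -4.0]
force: [-0.5, 0.4, 0.1]
gripper_width: 0.4
cloud [ 6.02016e+02 -6.88710e+01 -7.40000e-02] 346.8509803921569 1426.0
cloud [602.  -68.9] board: [ 35.  -71.1]
edge_stop [ 635.3 -126.5] board: [  72.  -126.5]
edge_far [643.5 -16.8] board: [ 73.  -16.5]
stop_end [ 605.1 -155.3] board: [  43.7 -157.2]
home [599.7 -66.6   0. ] [[346.9 166.2]]
pivot [529.  -51.9  38. ] [[342.9 186.9]]
lever deg 111.07385935837547 angle rad 2.3374521086853393 120.40979051805898 134
```

View pics/g_top_c.png

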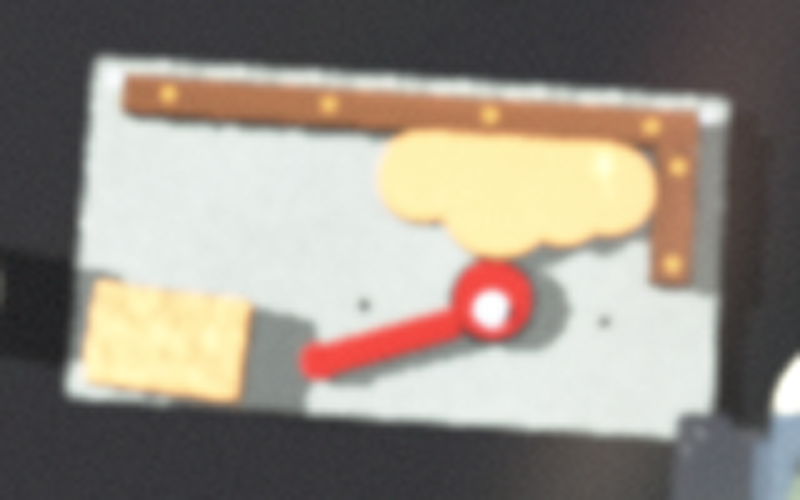

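The lever reads 2.34 rad and the cam is on the crest at crop (490,258). The cloud is flush on the fence with its end at the stop (655,190), and the cork block has not moved.

```bash
python3 -c "
from h import *
for q in('jar','tape','block'):print(q,[(np.round(d['box']),round(d['conf'],2)) for d in spotter.look_for(q,'top')[:2]])
env.job_done()"
```

```text
jar [(array([306., 178.,  47.,  20.]), 0.65), (array([221., 169.,  24.,  25.]), 0.6)]
tape [(array([400., 194.,  21.,  15.]), 0.6)]
block [(array([264., 181.,  34.,  22.]), 0.88)]
the job is handed in; nothing more can be done
```

The bare cloud is clamped in place and the job is handed in, at about 21 s of the 64 s allowed. I pushed the cloud along to the stop and pressed both end lobes against the fence. Then I pushed the lever round by its handle until it would go no further, and backed the arm off.

**Lever:** the last picture puts it at about 2.34 rad, essentially at its 2.35 limit, with the cam on the crest.

**Cloud:** the last picture shows it flush along the fence and its end at the stop. The pushes agreed: about 14 N at the stop, about 8–10 N at each lobe on the fence, and no further movement.

**Disagreement:** the automatic outline fit placed the cloud 2–3 mm into the fence and stop. The wooden fence had leaked into its colour mask, so I relied on the contact forces and the picture instead.

**Other objects:** the cork block and jar were found where they started, within 3–4 pixels. The detector's first choice for "jar" was really the lever. The arm partly hid the tape, so its position was only partly checked, but its visible edge had moved by no more than 2 pixels.

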